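# Tip the parts tray to bring the copper ring into its pick-up pocket

### The job

Two alike aluminium parts trays stand on the drawer cabinet; one holds a flat copper gasket ring. Tip that tray up at the end with the black ball knob so that the ring slides down, untouched, through the funnel into the narrow pick-up pocket at the far end, then lower the tray gently until it stands flat on the cabinet again with the ring still in the pocket, and let go. Leave the other tray, with the ceramic standoffs, where it is.

Things in the scene. Friction and masses are not known exactly. Their poses are not given: they have to be found in the camera images.
- ring_tray: Loose aluminium tray, 0.5 kg, holding the ring. Origin on its underside; +x points from knob to pocket. 8 mm foot bars under it at x=-40 and x=112 mm (it tips about this one). Floor 9, rim 24 mm high. Floor 100 mm wide from x=-46 to 40, then funnel walls narrow to 36 mm at x=76, then the pocket, end wall at x=110. Polished: ring starts sliding at 10-14 deg, runs home surely at 30-40 deg.
- ring_tray_handle (a point): Centre of that tray's black ball knob, 24 mm across, on a thin stem from the middle of its end: (-95, 0, 36) mm in the tray's frame, 207 mm level distance from the far foot bar. Free on both sides in y; gripped across y it swivels between the fingers as the tray tips, so the gripper can stay upright.
- copper_ring: Flat copper gasket ring, 30 mm outside diameter, 8 mm thick, 22 g, lying on the tray's floor. Origin at the centre of its underside, z up. In the pocket its centre is near x=95 mm, within about 8 mm of y=0, in the tray's frame.
- other_tray: The second, identical tray (same frame, knob at -x), in which two upright cream ceramic standoffs 12 mm in diameter stand. To be left where it is.
Mind the look-alikes: they are no part of the job. Leave any purple look-alike of the copper_ring alone.

How it is judged:
By the outcome, as a careful person would: the job done as asked, in the order asked, and still so for the second after the job is handed in, with the robot touching nothing.
It also fails if it takes over 51 s, if anything falls off the work surface, if the arm or the gripper's body presses on something with over 40 N, if the wrist force passes 120 N, or if a joint passes its speed limit or range.

### The arm

A 6-joint arm with a two-finger parallel gripper is mounted at the origin on a cart in front of the work surface, level with it; the furniture and walls round the work are solid. World frame = base frame: x ahead of the robot, y to its left, z up, the work surface at z = 0. Lengths are in mm, angles in rad, forces in N, time in s.
With the tool pointing down it reaches from about 350 to 775 mm from the base axis. Payload 7.3 kg.
Tool frame: the origin (TCP) lies midway between the tips of the shut fingers; the grasp point (between the pads) lies 19 mm behind it; z points along the fingers, y is the line along which they close (so a half turn about z gives the same grasp; the last joint's range is limited). The gripper opens to 92 mm and grips with 3 to 60 N. Pads are 19 mm wide; open, the fingers measure 130 mm over their backs; the gripper's body (75 mm by 190 mm) begins 47 mm behind the grasp point.
Start: joints at [-0.836, 0.342, 1.524, -0, 1.275, -0.146], TCP at [404.933, -334.181, 194.441] pointing down, gripper open.
Joint ranges: [-2.53, 2.53], [-0.77, 2.02], [0.04, 2.7], [-1, 4.14], [0.28, 2.66], [-3.11, 3.11]. Speed limits (rad/s): [2.57, 2.57, 3.14, 3.14, 3.14, 3.14].

### API

Orientations are given as [roll, pitch, yaw] about the fixed x, y, z axes, in that order (R = Rz(yaw) Ry(pitch) Rx(roll)).
In Python, from plant import bot gives the robot as it stands. The module is installed in compiled form; this text tells all that it offers.
- The arm moves only by the shell command python3 -m crank 'ROWS' [OPENING]. ROWS is JSON, a list of rows, each a list of 6 numbers: the shift along the tool's x, y, z in m, then the turn, a rotation vector about the tool's x, y, z in rad. In form: [[dx, dy, dz, wx, wy, wz], ...]. A call has 1 to 5 rows; each row shifts and turns the commanded pose from where the row before left it, along the tool's axes as they then stand; what a row does not reach is not made up. A row lasts 1/8 s, in which the tool goes at most 62.5 mm and 10.7 degrees, less where a joint would pass 70% of its speed; a pose out of reach is approached as far as the arm can. A call is refused whole if a number of a shift passes 0.0625 or a number of a turn 0.188, either way. A call with a gripper value outside its range is refused whole. OPENING is the opening in per cent of the stroke, from 0 (shut) to 100 (fully open), set as the call begins (- or left out, the last holds). The fingers move at their own pace and stop on an object; the grip force is fixed at half the most. Time passes only in rows, so rows that do not move let the fingers close. It gives the time, the measured TCP pose, the force, the opening and the grip force at its end, in the units of the state.
- bot.get_obs(): the state, without advancing time (a new reading comes with each control period).
- bot.capture(name): name is "scene" or "top" or "wrist"; returns a dict with "color" (480x640x3 uint8, blue, green, red), "fov_y" (degrees; the focal length in pixels is half the picture's height over the tangent of half this angle, whatever the lens; pixels are square), "cx", "cy" (the principal point, pixels), "extrinsics" (4x4, takes a point from world to camera coordinates); the wrist camera has in their place "tool_from_camera" (4x4, takes a point from camera to tool coordinates, whose origin is the TCP and whose axes are the flange's). Camera axes: x right, y up, looking along -z (the intrinsics and any distortion apply to the point x, -y, -z); pixel columns grow to the right and rows downward; lengths in mm; the calibration is good to about 2 mm. A picture is of the moment at which its call begins: read the wrist's pose just before it. There is no depth.
- bot.close_job(): hands the job in; it is judged then, once.
The state is a dict: "time": time; "joint_positions": joint angles; "dq": joint speeds; "tau": joint torques, N m; "tool_pos": TCP position; "tcp_rot": TCP orientation; "contact_force": force on the tool from outside, world axes, zero at the start; "moment": the same for the moment, N m; "grip_width": finger opening in mm; "finger_force": force on a finger pad.
Only numpy, scipy, OpenCV 4.12 (cv2) and the standard library are available. Lean on these libraries where they do the work, as an engineer would, in place of code of your own. Each camera call takes 0.05 s, during which the arm holds its last target. There are 200 camera calls.

## Working session

There is one attempt and no reset: what is moved stays moved. The work goes in short steps, Python scripts to look and compute and a shell command to move; the robot and the scene stay as the last step left them, time stands still between calls to the robot, and variables do not carry over. Pictures are saved under pics/ and viewed, at most 10 in all, crops included, and the job is handed in when it is done.

```bash
mkdir -p pics; python3 - <<'E'
from plant import bot
import cv2,numpy as np
print(bot.get_obs())
for n in("scene","top"):
    c=bot.capture(n); cv2.imwrite(f"pics/{n}0.png",c["color"])
    print(n,{k:(v.tolist() if hasattr(v,'tolist') else v) for k,v in c.items() if k!="color"})
E
```

```text
{'time': 0.0, 'joint_positions': array([-8.35968359e-01,  3.42738247e-01,  1.52503151e+00, -3.61415510e-05,
        1.27538730e+00, -1.46023348e-01]), 'dq': array([-0.00084253,  0.00081721,  0.00092412, -0.00074911, -0.00066819,
        0.00068062]), 'tau': array([-9.16626486e-04, -4.31238770e+01, -2.44220334e+01,  7.16564921e-02,
        5.59390860e-02, -1.23526552e-04]), 'tool_pos': array([ 404.6076867 , -333.81464948,  193.73188595]), 'tcp_rot': array([-3.14003987e+00, -1.93437489e-04,  8.80861715e-01]), 'contact_force': array([ 0.46333331, -0.50903038,  0.4569685 ]), 'moment': array([-0.00535029,  0.0276813 , -0.01929519]), 'finger_force': 0.0, 'grip_width': 91.72556253298474}
scene {'fov_y': 42.68690287754329, 'cx': 315.72145196971917, 'cy': 244.82123724388833, 'extrinsics': [[0.5960543004765473, 0.8029439794960546, 0.00048649198664136456, -374.6713991797443], [-0.6942238994010129, 0.5150428356500198, 0.5027763468442393, 291.03079452092953], [0.40345067651928124, -0.3000197380783907, 0.8644163975651479, -1129.8969636171742], [0.0, 0.0, 0.0, 1.0]]}
top {'fov_y': 49.99155682640375, 'cx': 322.9146435421268, 'cy': 235.29527239507905, 'extrinsics': [[-0.016192483788981804, -0.9995653067655708, 0.024637389865692205, 90.00801603417516], [0.9934141793254958, -0.013287747289245045, 0.11380555384966358, -521.7503906352674], [-0.11342870793496272, 0.02631792701995569, 0.9931975105353301, -840.0696415114603], [0.0, 0.0, 0.0, 1.0]]}
```

View pics/top0.png

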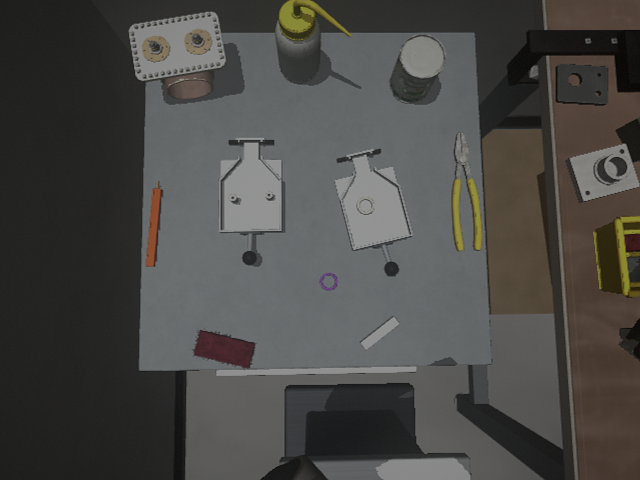

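View pics/scene0.png

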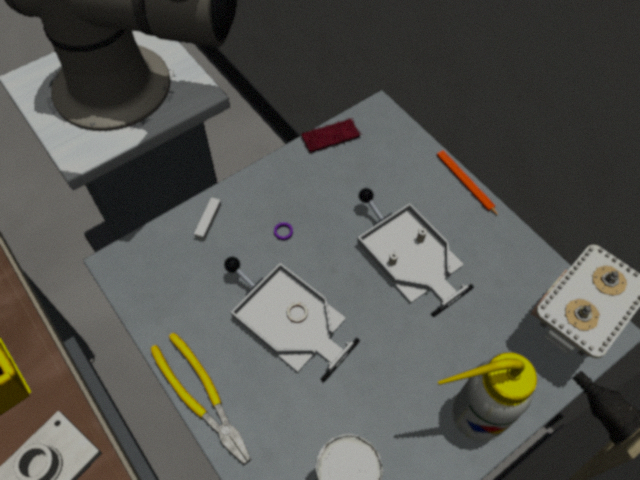

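Top view: the ring tray is the right one, with its ring at (365,206), knob at (391,268) and pocket end at about (357,153). Possible mix-ups are the left tray holding standoffs (knob (249,258)) and the purple ring at (329,282) on the cabinet. The scene view agrees: ring at (297,313), knob at (232,264). I'll check this in a close crop and measure.

```bash
cat > h.py <<'E'
import numpy as np,cv2
from scipy.spatial.transform import Rotation as Rn
def ray(c,u,v,T=None):
    f=240/np.tan(np.radians(c["fov_y"]/2)); T=np.array(c["extrinsics"]) if T is None else T
    d=np.array([(u-c["cx"])/f,-(v-c["cy"])/f,-1]); R=T[:3,:3]; o=-R.T@T[:3,3]
    return o,R.T@d
def atz(c,u,v,z,T=None):
    o,d=ray(c,u,v,T); return o+d*(z-o[2])/d[2]
def proj(c,p,T=None):
    f=240/np.tan(np.radians(c["fov_y"]/2)); T=np.array(c["extrinsics"]) if T is None else T
    q=T[:3,:3]@p+T[:3,3]; return [c["cx"]-f*q[0]/q[2],c["cy"]+f*q[1]/q[2]]
E
python3 - <<'E'
from plant import bot
from h import *
t=bot.capture("top");s=bot.capture("scene")
for n,c,k,r in(("top",t,(391,268.5),(365,206)),("scene",s,(232.5,264.5),(297,313))):
    print(n,"knob",atz(c,*k,36).round(1),"ring",atz(c,*r,17).round(1),"origin",proj(c,np.zeros(3)))
print("knob2",atz(t,249.5,258,36), atz(t,251,141,10))
print("end",atz(t,357.5,155,5).round(1))
a=cv2.resize(t["color"][135:285,325:425],None,fx=4,fy=4,interpolation=cv2.INTER_CUBIC)
b=cv2.resize(s["color"][245:395,215:365],None,fx=2.6,fy=4,interpolation=cv2.INTER_CUBIC)
cv2.imwrite("pics/crop.png",np.hstack([a,b]))
E
```

```text
top knob [465.  -30.1  36. ] ring [574.3   8.5  17. ] origin [np.float64(378.0700565822094), np.float64(555.0152214314646)]
scene knob [464.4 -30.4  36. ] ring [576.6   5.   17. ] origin [np.float64(112.0568792784392), np.float64(86.62217925368012)]
knob2 [485.90846284 204.91321182  36.        ] [693.3849663  205.31836016  10.        ]
end [667.8  18.2   5. ]
```

View pics/crop.png

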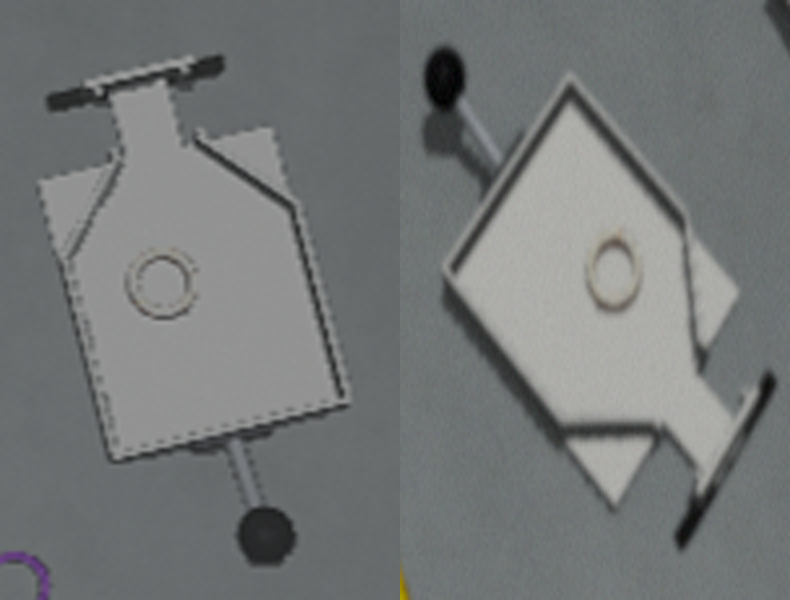

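Crop confirms it: copper ring in the right-hand tray, nothing else in it, tray yaw about 0.225 rad. The knob comes out at (465,-30,36) in both views. Knob to far foot bar measures 207 mm, as given. I'll turn the tool first, then travel above the knob.

```bash
python3 -m crank '[[0,0,0,0,0,0.164],[0,0,0,0,0,0.164],[0,0,0,0,0,0.164],[0,0,0,0,0,0.164]]' 100
python3 -m crank '[[0.018,-0.040,0.010,0,0,0],[0.018,-0.040,0.010,0,0,0],[0.018,-0.040,0.010,0,0,0],[0.018,-0.040,0.010,0,0,0]]'
python3 -m crank '[[0.018,-0.040,0.010,0,0,0],[0.018,-0.040,0.010,0,0,0],[0.018,-0.040,0.010,0,0,0],[0,0,0,0,0,0],[0,0,0,0,0,0]]'
```

```text
time: 0.7
tool_pos: [404.8, -334.1, 194.2]
tcp_rot: [-3.141, 0.0, 0.219]
contact_force: [-0.4, -0.9, 0.3]
grip_width: 91.5
finger_force: 0.0
time: 1.2
tool_pos: [439.5, -160.8, 154.1]
tcp_rot: [3.142, -0.0, 0.224]
contact_force: [1.1, 0.3, -0.4]
grip_width: 92.0
finger_force: 0.0
time: 1.82
tool_pos: [465.4, -33.4, 124.5]
tcp_rot: [3.141, 0.0, 0.225]
contact_force: [0.4, 0.3, -0.0]
grip_width: 91.9
finger_force: 0.0
```

```bash
python3 - <<'E'
from plant import bot
from h import *
o=bot.get_obs(); c=bot.capture("wrist"); cv2.imwrite("pics/w0.png",c["color"])
print(o["tool_pos"],o["tcp_rot"]); np.save("w0.npy",dict(o=o,c=c),allow_pickle=True)
print(c["tool_from_camera"],c["cx"],c["cy"],c["fov_y"])
E
```

```text
[465.39806622 -33.43079917 124.48467261] [3.14118121e+00 4.62416940e-05 2.25481264e-01]
[[-4.27073644e-04  9.50993054e-01  3.09211947e-01  8.38646236e+01]
 [ 9.99999846e-01  5.15615296e-04 -2.04626590e-04  1.19256771e-01]
 [-3.54032875e-04  3.09211812e-01 -9.50993128e-01 -1.90322096e+02]
 [ 0.00000000e+00  0.00000000e+00  0.00000000e+00  1.00000000e+00]] 322.60650590957005 241.28750710856897 64.7295974649065
```

View pics/w0.png

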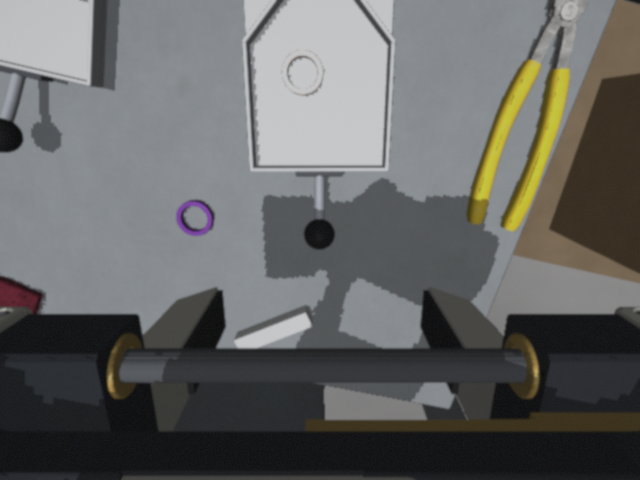

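The wrist view shows the knob at (319.5,234), the stem pointing straight up the picture and the ring at (302,73). The fingers straddle the knob symmetrically. There is space on both sides.

```bash
python3 - <<'E'
from h import *
d=np.load("w0.npy",allow_pickle=True).item();o,c=d["o"],d["c"]
W=np.eye(4);W[:3,:3]=Rn.from_euler("xyz",o["tcp_rot"]).as_matrix();W[:3,3]=o["tool_pos"]
T=np.linalg.inv(W@c["tool_from_camera"])
k=atz(c,319.5,234,36,T);print("knob",k,"tool",W[:3,:3].T@(k-W[:3,3]))
a=atz(c,251,170,24,T);b=atz(c,389.5,168.5,24,T);m=(a+b)/2
print(a,b,np.linalg.norm(a-b),"yaw",np.arctan2(*(m-k)[1::-1]),np.arctan2(*(a-b)[1::-1])-np.pi/2,"ring",atz(c,302,73,17,T))
E
```

```text
knob [464.03986386 -31.51410991  36.        ] tool [-0.89120529 -2.20823803 88.48381285]
[498.47297715  29.79550434  24.        ] [523.06811358 -72.62261914  24.        ] 105.32992334458967 yaw 0.2128692775696166 0.2356814897872488 ring [574.11667322   6.49246522  17.        ]
```

```bash
python3 -m crank '[[-0.001,-0.0025,0.025,0,0,0],[0,0,0.025,0,0,0],[0,0,0.025,0,0,0],[0,0,0.020,0,0,0],[0,0,0.0125,0,0,0]]' 100
python3 -m crank '[[0,0,0,0,0,0],[0,0,0,0,0,0]]' 60
python3 -m crank '[[0,0,0,0,0,0],[0,0,0,0,0,0],[0,0,0,0,0,0],[0,0,0,0,0,0],[0,0,0,0,0,0]]' 10
```

```text
time: 2.5
tool_pos: [463.7, -32.1, 16.3]
tcp_rot: [3.142, 0.0, 0.223]
contact_force: [-0.4, 0.1, -0.0]
grip_width: 92.1
finger_force: 0.0
time: 2.75
tool_pos: [464.4, -31.4, 17.6]
tcp_rot: [3.141, -0.001, 0.224]
contact_force: [0.7, 0.6, -0.1]
grip_width: 76.4
finger_force: 0.0
time: 3.38
tool_pos: [463.8, -30.9, 16.9]
tcp_rot: [3.142, -0.0, 0.225]
contact_force: [0.7, -0.6, 0.5]
grip_width: 26.4
finger_force: 0.0
```

```bash
python3 -m crank '[[0,0,0,0,0,0],[0,0,0,0,0,0],[0,0,0,0,0,0],[0,0,0,0,0,0]]' 10
python3 -m crank '[[0.002,0,-0.009,0,0,0],[0.002,0,-0.009,0,0,0],[0.0027,0,-0.0088,0,0,0],[0.0028,0,-0.0087,0,0,0]]'
```

```text
time: 3.88
tool_pos: [463.8, -30.9, 16.9]
tcp_rot: [3.142, -0.0, 0.225]
contact_force: [0.5, -0.5, -0.7]
grip_width: 9.2
finger_force: 0.0
time: 4.38
tool_pos: [473.5, -28.8, 53.3]
tcp_rot: [3.141, -0.001, 0.225]
contact_force: [0.5, 0.3, -0.1]
grip_width: 9.0
finger_force: 0.0
```

The fingers went past 24 mm without force, so the knob was not between them. I'll look.

```bash
python3 - <<'E'
from plant import bot
from h import *
o=bot.get_obs(); c=bot.capture("wrist"); t=bot.capture("top"); s=bot.capture("scene")
np.save("w1.npy",dict(o=o,c=c,t=t,s=s),allow_pickle=True)
a=cv2.resize(c["color"],(400,300)); 
b=cv2.resize(t["color"][130:290,310:470],(400,300),interpolation=cv2.INTER_CUBIC)
e=cv2.resize(s["color"][200:400,180:380],(400,300),interpolation=cv2.INTER_CUBIC)
cv2.imwrite("pics/m1.png",np.vstack([np.hstack([a,b]),np.hstack([e,e*0])]))
E
```

```text
(no output)
```

View pics/m1.png

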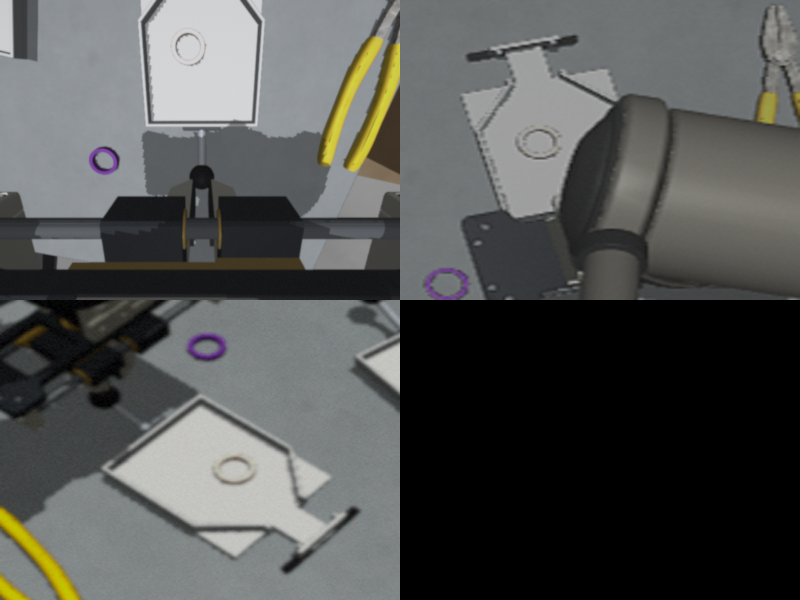

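The montage shows the tray lying flat with the ring still at its start. The knob is at about wrist pixel (323,283), just ahead of the closed fingertips. I'll work out whether the tray moved.

```bash
python3 - <<'E'
from h import *
d=np.load("w1.npy",allow_pickle=True).item();o,c=d["o"],d["c"]
W=np.eye(4);W[:3,:3]=Rn.from_euler("xyz",o["tcp_rot"]).as_matrix();W[:3,3]=o["tool_pos"]
T=np.linalg.inv(W@c["tool_from_camera"])
for z in (36,72):
    k=atz(c,323,283,z,T);print("knob",k,"tool",W[:3,:3].T@(k-W[:3,3]))
for z in (24,40):print("corners",atz(c,231,201,z,T),atz(c,414,200,z,T))
print("ring",atz(c,302,76,17,T),"tcp px",proj(c,o["tool_pos"],T),"grasp px",proj(c,o["tool_pos"]+[0,0,19],T),o["tool_pos"],o["grip_width"])
t=d["t"];print("top ring",atz(t,310+539*.4,130+142*160/300,17),"end",atz(t,310+523*.4,130+49*160/300,5))
im=c["color"][170:430,200:440];cv2.imwrite("pics/z1.png",cv2.resize(im,None,fx=2.3,fy=2.3,interpolation=cv2.INTER_CUBIC))
E
```

```text
knob [463.96770986 -31.38085511  36.        ] tool [-9.86200725  0.38830375 17.28393837]
knob [479.77043392 -27.70483227  72.        ] tool [  6.38593857   0.34169161 -18.7055228 ]
corners [498.0170149   32.00351747  24.        ] [522.58171833 -72.99360626  24.        ]
corners [502.17670396  28.93129436  40.        ] [524.95217542 -68.4180997   40.        ]
ring [574.32249842   5.68712526  17.        ] tcp px [np.float64(322.32994219288764), np.float64(279.54534168527084)] grasp px [np.float64(322.33124278880655), np.float64(294.96357564920817)] [473.48248435 -28.79967566  53.2902016 ] 9.011076863030691
top ring [ 571.3770133 -271.3872083   17.       ] end [ 663.03379668 -270.53797157    5.        ]
```

View pics/z1.png

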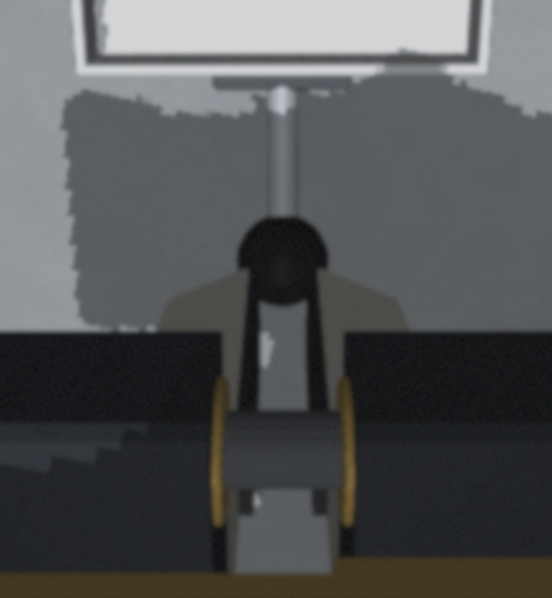

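The tray has not moved: the knob is still at (464,-31,36). In the wrist view the finger ends fit a point about 30 mm short of the TCP. So the fingers may have closed above the ball, and I'll check this in the scene camera.

```bash
python3 - <<'E'
from h import *
d=np.load("w1.npy",allow_pickle=True).item();o,s=d["o"],d["s"]
u0,v0,k=190,215,8
im=cv2.resize(s["color"][v0:v0+75,u0:u0+90],None,fx=k,fy=k,interpolation=cv2.INTER_CUBIC)
im=np.clip(im.astype(float)*1.8,0,255).astype(np.uint8)
for h,col in((0,(0,0,255)),(19,(0,255,255)),(30,(0,255,0)),(50,(255,255,0))):
    p=proj(s,o["tool_pos"]+[0,0,h]);q=(int((p[0]-u0+.5)*k),int((p[1]-v0+.5)*k));cv2.circle(im,q,4,col,-1);print(h,p,q)
cv2.imwrite("pics/s1.png",im)
E
```

```text
0 [np.float64(235.45468482153183), np.float64(262.6823181647568)] (367, 385)
19 [np.float64(233.94200147617312), np.float64(256.25889188726893)] (355, 334)
30 [np.float64(233.0397751985126), np.float64(252.4276974750701)] (348, 303)
50 [np.float64(231.347091625603), np.float64(245.23992207246508)] (334, 245)
```

View pics/s1.png

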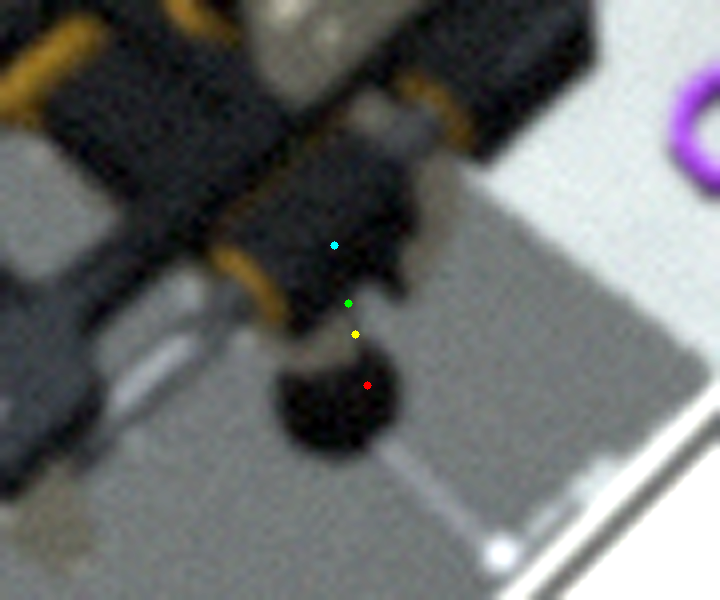

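The scene crop agrees: the finger ends sit at the green/yellow marks, 20-30 mm above the reported TCP, over the ball. The fingers closed just above the knob and touched nothing. I'll open, go back over the knob, and descend in steps about 30 mm lower, watching the force.

```bash
python3 -m crank '[[-0.0048,0,0,0,0,0],[-0.0048,0,0,0,0,0],[0,0,0,0,0,0],[0,0,0,0,0,0],[0,0,0,0,0,0]]' 60
python3 -m crank '[[0,0,0,0,0,0],[0,0,0.018,0,0,0],[0,0,0.018,0,0,0],[0,0,0,0,0,0]]'
python3 -m crank '[[0,0,0.004,0,0,0],[0,0,0.004,0,0,0],[0,0,0.004,0,0,0],[0,0,0,0,0,0]]'
```

```text
time: 5.15
tool_pos: [463.8, -31.0, 52.4]
tcp_rot: [3.141, -0.0, 0.225]
contact_force: [0.3, -0.5, -0.1]
grip_width: 53.2
finger_force: 0.0
time: 5.65
tool_pos: [462.8, -30.7, 15.5]
tcp_rot: [-3.14, 0.002, 0.225]
contact_force: [-0.3, 0.1, 0.2]
grip_width: 55.2
finger_force: 0.0
time: 6.15
tool_pos: [463.6, -30.9, 4.3]
tcp_rot: [-3.142, 0.0, 0.225]
contact_force: [-0.7, -0.6, -0.2]
grip_width: 55.1
finger_force: 0.0
```

```bash
python3 -m crank '[[0,0,0.002,0,0,0],[0,0,0.002,0,0,0],[0,0,0.002,0,0,0],[0,0,0,0,0,0]]'
python3 -m crank '[[0,0,0.002,0,0,0],[0,0,0.002,0,0,0],[0,0,0.002,0,0,0],[0,0,0,0,0,0]]'
```

```text
time: 6.65
tool_pos: [463.6, -30.9, -1.7]
tcp_rot: [-3.142, 0.0, 0.225]
contact_force: [0.6, -0.2, -0.8]
grip_width: 55.4
finger_force: 0.0
time: 7.15
tool_pos: [463.6, -30.9, -7.8]
tcp_rot: [-3.142, 0.0, 0.225]
contact_force: [0.4, 0.0, -0.3]
grip_width: 55.0
finger_force: 0.0
```

There is no contact with the reported TCP below the surface, so the fingers do end short of it. I'll go down to about -13 and close.

```bash
python3 -m crank '[[0.0005,0,0.002,0,0,0],[0,0,0.002,0,0,0],[0,0,0.001,0,0,0],[0,0,0,0,0,0]]'
python3 -m crank '[[0,0,0,0,0,0],[0,0,0,0,0,0],[0,0,0,0,0,0],[0,0,0,0,0,0],[0,0,0,0,0,0]]' 10
```

```text
time: 7.65
tool_pos: [464.2, -30.9, -12.7]
tcp_rot: [3.142, 0.0, 0.225]
contact_force: [0.5, 0.3, -0.1]
grip_width: 55.0
finger_force: 0.0
time: 8.28
tool_pos: [464.2, -30.8, -12.6]
tcp_rot: [3.142, -0.0, 0.225]
contact_force: [0.1, 0.2, 0.1]
grip_width: 22.0
finger_force: 30.0
```

Gripped: 22 mm opening at 30 N. I'll lift about 5 degrees and check that it holds.

```bash
python3 -m crank '[[0.001,0,-0.0045,0,0,0],[0.001,0,-0.0045,0,0,0],[0.001,0,-0.0045,0,0,0],[0.001,0,-0.0045,0,0,0],[0,0,0,0,0,0]]'
python3 - <<'E'
from plant import bot
from h import *
o=bot.get_obs(); c=bot.capture("wrist"); s=bot.capture("scene")
a=cv2.resize(c["color"],(400,300)); 
e=cv2.resize(s["color"][200:400,180:380],(400,300),interpolation=cv2.INTER_CUBIC)
cv2.imwrite("pics/m2.png",np.hstack([a,e]))
E
```

```text
time: 8.9
tool_pos: [468.4, -30.0, 5.8]
tcp_rot: [3.141, -0.001, 0.225]
contact_force: [-0.6, 0.9, -3.5]
grip_width: 22.4
finger_force: 30.0
```

View pics/m2.png

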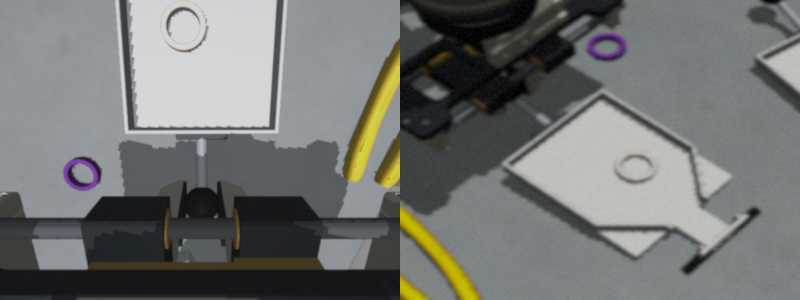

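The knob is held between the pads at wrist (202,205) and the tray is tipping, with about half its weight on the gripper. I'll carry on along the arc to 35-37°.

```bash
python3 -m crank '[[0.0027,0,-0.0088,0,0,0],[0.0028,0,-0.0087,0,0,0],[0.0034,0,-0.0086,0,0,0],[0.0036,0,-0.0084,0,0,0]]'
python3 -m crank '[[0.0041,0,-0.0082,0,0,0],[0.0043,0,-0.0080,0,0,0],[0.0048,0,-0.0078,0,0,0],[0.0050,0,-0.0077,0,0,0],[0,0,0,0,0,0]]'
python3 -m crank '[[0.0054,0,-0.0074,0,0,0],[0.0057,0,-0.0072,0,0,0],[0.0061,0,-0.0069,0,0,0],[0.0063,0,-0.0066,0,0,0],[0,0,0,0,0,0]]'
python3 -m crank '[[0.0053,0,-0.0051,0,0,0],[0,0,0,0,0,0],[0,0,0,0,0,0],[0,0,0,0,0,0],[0,0,0,0,0,0]]'
python3 - <<'E'
from plant import bot
from h import *
c=bot.capture("wrist"); s=bot.capture("scene")
a=cv2.resize(c["color"],(400,300)); 
e=cv2.resize(s["color"][200:400,180:380],(400,300),interpolation=cv2.INTER_CUBIC)
cv2.imwrite("pics/m3.png",np.hstack([a,e]))
E
```

```text
time: 9.5
tool_pos: [480.7, -27.1, 40.7]
tcp_rot: [3.141, -0.001, 0.225]
contact_force: [-0.7, 0.2, -4.3]
grip_width: 22.2
finger_force: 30.0
time: 10.12
tool_pos: [498.9, -23.1, 72.2]
tcp_rot: [3.141, -0.002, 0.225]
contact_force: [0.7, -0.3, -4.2]
grip_width: 21.9
finger_force: 30.0
time: 10.75
tool_pos: [521.9, -17.9, 100.3]
tcp_rot: [3.141, -0.002, 0.225]
contact_force: [0.7, -0.6, -2.2]
grip_width: 22.5
finger_force: 30.0
time: 11.38
tool_pos: [526.1, -16.7, 104.7]
tcp_rot: [-3.142, 0.0, 0.225]
contact_force: [0.8, 0.2, -4.1]
grip_width: 22.1
finger_force: 30.0
```

View pics/m3.png

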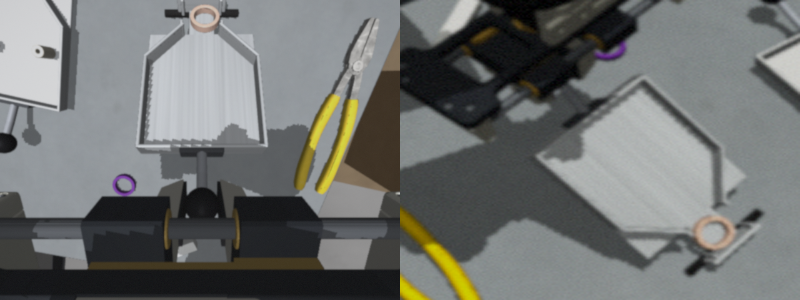

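The ring is in the pocket at the far end in both views (wrist (205,18), scene (714,232)). I'll lower along the same arc, slowing towards the end.

```bash
python3 -m crank '[[-0.0053,0,0.0051,0,0,0],[-0.0063,0,0.0066,0,0,0],[-0.0061,0,0.0069,0,0,0],[-0.0057,0,0.0072,0,0,0],[-0.0054,0,0.0074,0,0,0]]'
python3 -m crank '[[-0.0050,0,0.0077,0,0,0],[-0.0048,0,0.0078,0,0,0],[-0.0043,0,0.0080,0,0,0],[-0.0041,0,0.0082,0,0,0]]'
python3 -m crank '[[-0.0036,0,0.0084,0,0,0],[-0.0034,0,0.0086,0,0,0],[-0.0028,0,0.0087,0,0,0],[-0.0014,0,0.0044,0,0,0],[-0.0013,0,0.0044,0,0,0]]'
python3 -m crank '[[-0.0008,0,0.003,0,0,0],[-0.0007,0,0.003,0,0,0],[-0.0006,0,0.002,0,0,0],[-0.0004,0,0.002,0,0,0],[-0.0004,0,0.002,0,0,0]]'
python3 -m crank '[[-0.0004,0,0.0015,0,0,0],[-0.0003,0,0.0015,0,0,0],[0,0,0,0,0,0],[0,0,0,0,0,0]]'
```

```text
time: 12.1
tool_pos: [497.6, -23.2, 71.2]
tcp_rot: [3.142, 0.0, 0.225]
contact_force: [0.8, -0.4, -3.3]
grip_width: 22.1
finger_force: 30.0
time: 12.6
tool_pos: [480.1, -27.2, 39.4]
tcp_rot: [3.141, -0.0, 0.225]
contact_force: [-0.3, 0.3, -3.2]
grip_width: 21.9
finger_force: 30.0
time: 13.22
tool_pos: [468.1, -30.0, 5.2]
tcp_rot: [3.142, -0.0, 0.225]
contact_force: [-0.5, -0.4, -2.1]
grip_width: 22.1
finger_force: 30.0
time: 13.85
tool_pos: [465.5, -30.7, -6.6]
tcp_rot: [3.141, -0.0, 0.225]
contact_force: [0.7, 0.4, -2.4]
grip_width: 21.8
finger_force: 30.0
time: 14.35
tool_pos: [464.7, -30.8, -9.5]
tcp_rot: [3.141, -0.0, 0.225]
contact_force: [1.9, -0.3, -2.5]
grip_width: 22.1
finger_force: 30.0
```

Start height was -12.6, so about 3 mm remain. I'll watch for the weight to come off.

```bash
python3 -m crank '[[-0.0002,0,0.001,0,0,0],[-0.0002,0,0.001,0,0,0],[0,0,0,0,0,0],[0,0,0,0,0,0]]'
python3 -m crank '[[-0.0001,0,0.0005,0,0,0],[-0.0001,0,0.0005,0,0,0],[0,0,0,0,0,0],[0,0,0,0,0,0]]'
```

```text
time: 14.85
tool_pos: [464.4, -30.9, -11.3]
tcp_rot: [3.141, -0.001, 0.225]
contact_force: [0.5, 0.2, 2.8]
grip_width: 22.2
finger_force: 30.0
time: 15.35
tool_pos: [464.0, -31.0, -12.2]
tcp_rot: [3.141, -0.0, 0.225]
contact_force: [-1.5, 0.2, 6.8]
grip_width: 22.2
finger_force: 30.0
```

It is down: the force has changed to a light upward push. I'll ease off that preload, then open.

```bash
python3 -m crank '[[0,0,-0.0007,0,0,0],[0,0,-0.0006,0,0,0],[0,0,0,0,0,0],[0,0,0,0,0,0]]'
python3 -m crank '[[0,0,0,0,0,0],[0,0,0,0,0,0],[0,0,0,0,0,0],[0,0,0,0,0,0],[0,0,0,0,0,0]]' 65
python3 -m crank '[[0,0,0,0,0,0],[0,0,-0.01,0,0,0],[0,0,-0.02,0,0,0],[0,0,-0.03,0,0,0],[0,0,-0.03,0,0,0]]'
python3 -m crank '[[0,0,-0.03,0,0,0],[-0.01,0,-0.03,0,0,0],[-0.02,0,0,0,0,0],[0,0,0,0,0,0],[0,0,0,0,0,0]]'
python3 - <<'E'
from plant import bot
from h import *
o=bot.get_obs();c=bot.capture("wrist"); s=bot.capture("scene")
np.save("w3.npy",dict(o=o,c=c,s=s),allow_pickle=True)
a=cv2.resize(c["color"],(400,300)); 
e=cv2.resize(s["color"][220:395,200:375],(400,400),interpolation=cv2.INTER_CUBIC)
a=np.vstack([a,np.zeros((100,400,3),np.uint8)])
cv2.imwrite("pics/m4.png",np.hstack([a,e]))
E
```

```text
time: 15.85
tool_pos: [464.1, -30.9, -11.3]
tcp_rot: [3.141, -0.0, 0.225]
contact_force: [1.0, 1.1, 0.7]
grip_width: 21.9
finger_force: 30.0
time: 16.48
tool_pos: [463.9, -30.9, -11.3]
tcp_rot: [3.142, 0.0, 0.225]
contact_force: [-0.4, 0.4, 0.1]
grip_width: 59.4
finger_force: 0.0
time: 17.1
tool_pos: [463.9, -30.9, 80.2]
tcp_rot: [3.141, -0.0, 0.225]
contact_force: [0.5, 0.1, -0.2]
grip_width: 59.8
finger_force: 0.0
time: 17.73
tool_pos: [435.3, -37.6, 139.0]
tcp_rot: [3.141, -0.001, 0.225]
contact_force: [1.1, -0.2, -0.1]
grip_width: 60.0
finger_force: 0.0
```

View pics/m4.png

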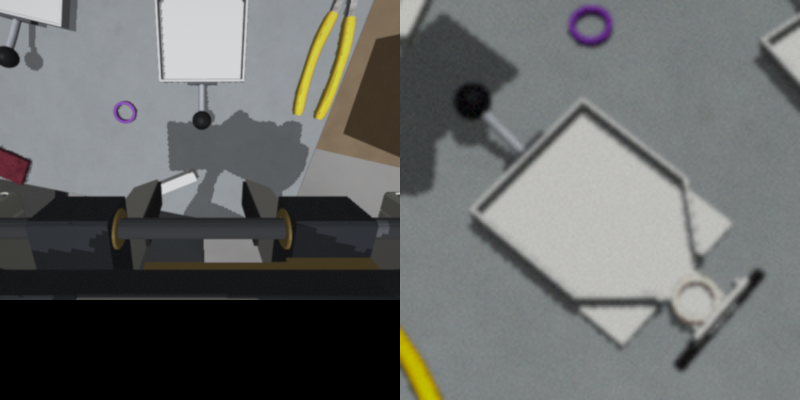

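The tray lies flat and free, the ring is in the pocket at crop (693,301), and the gripper is clear. I'll do a numeric check and then hand in.

```bash
python3 - <<'E'
from plant import bot
from h import *
s=np.load("w3.npy",allow_pickle=True).item()["s"]
r=atz(s,328.0,351.5,17);k=atz(s,200+72*.4375,220+101*.4375,36);e=atz(s,200+319*.4375,220+320*.4375,4)
u=(e-k)[:2];u/=np.linalg.norm(u);d=(r-k)[:2]
x,y=d@u-95,u[0]*d[1]-u[1]*d[0];print(r,k,"tray x,y",x,y,"knob-bar",np.linalg.norm((e-k)[:2]))
if 85<x<103 and abs(y)<8: print(bot.close_job())
E
```

```text
[649.60505598   5.6694809   17.        ] [463.06884619 -31.29123508  36.        ] tray x,y 95.10091690677396 -4.847007349895058 knob-bar 207.5514372590024
the job is handed in; nothing more can be done
None
```

The job is handed in: the copper ring is in the pocket (measured at x ≈ 95, y ≈ -5 mm in the tray frame), the tray stands flat and released, and the other tray was not touched; the first grasp closed just above the knob because the fingers end about 30 mm short of the reported TCP, so I regripped lower.

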